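# Dispense one spacer disc and slide it to the green end

### The arm

A 6-joint arm with a two-finger parallel gripper is mounted at the origin on a cart in front of the work surface, level with it; the furniture and walls round the work are solid. World frame = base frame: x ahead of the robot, y to its left, z up, the work surface at z = 0. Lengths are in mm, angles in rad, forces in N, time in s.
With the tool pointing down it reaches from about 350 to 975 mm from the base axis. Payload 7.1 kg.
Tool frame: the origin (TCP) lies midway between the tips of the shut fingers; the grasp point (between the pads) lies 19 mm behind it (ctrl.grip_depth is the distance from the TCP to the grasp point, in mm); z points along the fingers, y is the line along which they close (so a half turn about z gives the same grasp; the last joint's range is limited). The gripper opens to 88 mm and grips with 3 to 60 N. Pads are 20 mm wide; open, the fingers measure 115 mm over their backs; the gripper's body (75 mm by 178 mm) begins 61 mm behind the grasp point.
Start: joints at [1.314, 0.423, 1.63, -0, 1.089, -0.019], TCP at [147.197, 607.403, 222.675] pointing down, gripper open.
Joint ranges: [-3, 3], [-0.9, 2.11], [0.09, 2.58], [-1.31, 4.45], [0.11, 2.69], [-2.54, 2.54]. Speed limits (rad/s): [2.39, 2.39, 3.01, 3.14, 3.14, 3.14].

### API

Orientations are given as a rotation vector (axis times angle).
In Python, from workcell import ctrl, cams gives the robot as it stands.
- The arm moves only by the tool move_arm, never from a script. Its argument "steps" is a list of rows, each a list of 3 entries, a list of its own where there are three numbers: the shift along the tool's x, y, z in units of 25 mm (1.0 is 25 mm), then the turn about the tool's z in units of 5 degrees (1.0 is 5 degrees), then the closure, from 0 (fully open) to 1 (shut). A call has 1 to 20 rows; each row shifts and turns the commanded pose from where the row before left it, along the tool's axes as they then stand; what a row does not reach is not made up. A row lasts 1/12 s, in which the tool goes at most 41.7 mm and 7.16 degrees, less where a joint would pass 70% of its speed; a pose out of reach is approached as far as the arm can. A call is refused whole if a number of a shift passes 1 or a number of a turn 1, either way. A call with a gripper value outside its range is refused whole. The fingers move at their own pace and stop on an object; the grip force is fixed at half the most. Time passes only in rows, so rows that do not move let the fingers close. It gives the time, the measured TCP pose, the force, the opening and the grip force at its end, in the units of the state.
- ctrl.get_obs(): the state, without advancing time (a new reading comes with each control period).
- cams.get_image(name): name is "scene" or "top" or "wrist"; returns a dict with "image" (384x512x3 uint8, red, green, blue), "camera_matrix" (3x3 intrinsics, pixels), "k1" (the pictures are not rectified: a ray, as slopes to the right and down, at radius r is drawn at 1 + k1 r^2 times it, then the intrinsics apply), "xyz" and "rotation" of the camera in the world; the wrist camera has in their place "mount" (4x4, takes a point from camera to tool coordinates, whose origin is the TCP and whose axes are the flange's). Camera axes: x right, y down, z forward; pixel columns grow to the right and rows downward; lengths in mm; the calibration is good to about 2 mm. A picture is of the moment at which its call begins: read the wrist's pose just before it. There is no depth.
- ctrl.close_job(): hands the job in; it is judged then, once.
Trained networks look in the newest picture that a camera, given by its name, has taken for a name from the list of things; names that differ only in an ending like _2 or _b are one class to them, and where a whole thing is asked for, a point or a joint stands for the part that bears it (a point fixed in the world has none). Each returns a list of dicts, best first, with "p" (0 to 1); they miss things now and then, are a little off and sometimes report something else, mostly with a low value. They report only what shows in the picture. A call takes as long as a camera call.
- cams.boxes_of(camera, thing): "rect" ([centre column, centre row, width, height] in pixels, round what is visible of it).
- cams.cut_out(camera, thing): "pixels" (384x512 bool, what is visible of it) and "rect" ([centre column, centre row, width, height] in pixels, round what is visible of it).
The state is a dict: "t": time; "qpos": joint angles; "qvel": joint speeds; "joint_torque": joint torques, N m; "ee_pos": TCP position; "orientation": TCP orientation; "ft_force": force on the tool from outside, world axes, zero at the start; "moment": the same for the moment, N m; "width": finger opening in mm; "grasp_force": force on a finger pad.
Only numpy, scipy, OpenCV 4.12 (cv2) and the standard library are available. Lean on these libraries where they do the work, as an engineer would, in place of code of your own. Each camera call takes 0.05 s, during which the arm holds its last target. There are 200 camera calls.

### The job

Press the red plunger of the spacer feeder fully down once and let it come back up, so that a single brass disc slides out onto the tray. Then push that disc sideways along the tray with a fingertip until it lies flat against the end stop that has the green marker. Do not pick up any disc, leave the other two in the magazine, and leave the things standing around where they are.

Things in the scene. Friction and masses are not known exactly. Their poses are not given: they have to be found in the camera images.
- feeder: Spacer feeder, fixed to the table, 212 x 250 mm (x, y). Origin on the table top, in the middle of the line where tray and magazine meet; -x (the tray) faces the robot, z up. Behind the tray stand the clear magazine (x=-1 to 54 mm, y within 30 mm, top 66 mm above the table) and the blue drive housing (x=55 to 127 mm, y within 31 mm, top 52 mm, with a steel collar to 59 mm).
- tray (a point): Middle of the tray floor, 6 mm above the table, at feeder x=-35 mm, y=0. The open lane runs along the feeder's y: flat floor from x=-70 mm (front lip, 5 mm high) to x=0 (back rails, 8 mm high; gap of 44 mm at the magazine's slot), closed at y=+105 and y=-105 mm by the end stops (inner faces; 10 mm high). Heights above the floor.
- magazine (a point): Middle of the magazine's floor, 6 mm above the table, feeder x=26 mm, y=0. Three discs are stacked here; the lowest leaves through a slot towards the tray, to about feeder x=-23 mm, y=0 (centre), or up to 25 mm further towards the lip. When the plunger rises the next disc drops down, so that a second press would eject another.
- plunger (a joint): Plunger travel in m: 0 up, 0.026 fully down (hard stop). It moves straight down and springs back by itself; it needs about 6 N to start and 10 to 15 N at the bottom. It drives a hidden pusher forward by twice its travel, which slides the lowest disc out.
- plunger_top (a point): Centre of the top of the red plunger cap (38 mm across), at feeder x=88 mm, y=0, 102 mm above the table when up. Moves with the plunger.
- disc_0: Lowest brass disc in the magazine, the one that is ejected: 40 mm across, 12 mm thick, with a blind hole of 18 mm in its top, about 50 g. Origin at the centre of its underside, z up.
- disc_1: Second brass disc, the same, on top of disc_0 at the start.
- disc_2: Top brass disc, the same.
- green_marker: Green upright plate 46 x 8 x 34 mm (x, y, z of the feeder), standing just outside one of the two end stops of the tray; fixed. At feeder x=-35 mm and y=+114 or y=-114 mm: the side varies. Origin at table height under its middle; top 40 mm above the table; axes parallel to the feeder's.
- red_marker: The same plate in red, at the other end of the tray.
- gauge: Bystander: loose steel gauge block with two pins, 32x52x40 mm, behind the tray on the feeder's +y side. Origin under its centre.
- punch: Bystander: loose turned steel punch, 44 mm across, 52 mm high, behind the tray on the feeder's -y side. Origin under its centre.
- rivet_carton: Bystander: small loose cardboard carton 66x110x58 mm behind the feeder. Origin under its centre.
- driver: Bystander: loose screwdriver with blue handle, 221 mm long, on the right. Origin under its centre.

How it is judged:
By the outcome, as a careful person would: the job done as asked, in the order asked, and still so for the second after the job is handed in, with the robot touching nothing.
It also fails if it takes over 48 s, if anything falls off the work surface, if the arm or the gripper's body presses on something with over 40 N, if the wrist force passes 120 N, or if a joint passes its speed limit or range.

## Working session

There is one attempt and no reset: what is moved stays moved. The work goes in short steps, Python scripts to look and compute and a tool call to move; the robot and the scene stay as the last step left them, time stands still between calls to the robot, and variables do not carry over. Pictures are saved under pics/ and viewed, at most 10 in all, crops included, and the job is handed in when it is done.

Besides the shell and the picture viewer there is one more tool, called after "Request:" by a JSON object that holds its "fn" and its "kwargs". move_arm: Moves the arm, as the interface text tells. Its arguments: {"type":"object","properties":{"steps":{"type":"array"}},"required":["steps"]}

```bash
mkdir -p pics
cat > h.py <<'E'
import numpy as np, cv2
from scipy.spatial.transform import Rotation as R
from workcell import ctrl, cams
def ray(im,px):
    K=np.array(im["camera_matrix"]);d=(np.array(px,float)-K[:2,2])/[K[0,0],K[1,1]]
    u=d.copy()
    for _ in range(20): u=d/(1+im["k1"]*(u@u))
    return np.array(im["rotation"])@np.array([*u,1.]), np.array(im["xyz"])
def at(im,px,z):
    d,o=ray(im,px); return o+d*(z-o[2])/d[2]
def proj(im,P):
    p=np.array(im["rotation"]).T@(np.array(P,float)-im["xyz"]);u=p[:2]/p[2]
    K=np.array(im["camera_matrix"]);u=u*(1+im["k1"]*(u@u));return u*[K[0,0],K[1,1]]+K[:2,2]
def save(im,n): cv2.imwrite(f"pics/{n}.png",cv2.cvtColor(im["image"],cv2.COLOR_RGB2BGR))
E
python3 - <<'E'
from h import *
o=ctrl.get_obs();print(o["ee_pos"],o["orientation"],o["ft_force"],o["t"])
ims=[]
for c in("top","scene"):
    im=cams.get_image(c);save(im,c+"0");ims.append(cv2.cvtColor(im["image"],cv2.COLOR_RGB2BGR))
    print(c,np.round(im["xyz"]),np.round(im["rotation"],2).tolist())
    for t in("plunger_top","plunger","green_marker","red_marker","gauge","punch","feeder","disc_0","rivet_carton","driver","magazine"):
        print(t,[(round(b["p"],2),np.round(b["rect"],1).tolist(), np.round(at(im,b["rect"][:2],{"plunger_top":102,"plunger":102,"green_marker":40,"red_marker":40}.get(t,50))).tolist()) for b in cams.boxes_of(c,t)[:2]])
E
```

```text
[147.06441936 606.88199509 221.91831101] [-3.72635246e-01 -3.11918155e+00  2.35190243e-03] [-0.57443117 -1.04438398 -0.07975801] 0.0
top [ 387. -265.  994.] [-1.98, 2.22, -0.25]Traceback (most recent call last):
  File "<stdin>", line 8, in <module>
  File "h.py", line 10, in at
    d,o=ray(im,px); return o+d*(z-o[2])/d[2]
                                        ~^^^
IndexError: invalid index to scalar variable.
```

View pics/top0.png

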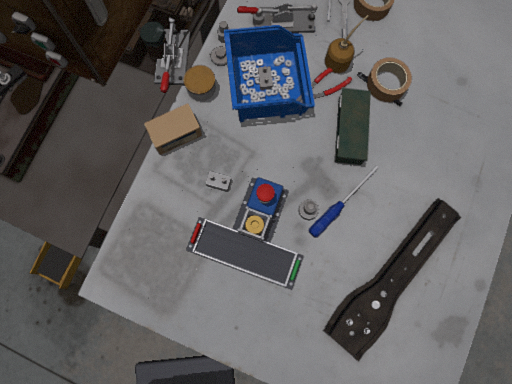

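The top view shows the tray with the red marker at (195,233), the green marker at (296,268), the plunger at (265,192), the gauge at (218,181) and the punch at (309,208). The camera rotation is a rotation vector, so I'll fix the helper.

```bash
sed -i 's/np.array(im\["rotation"\])/R.from_rotvec(im["rotation"]).as_matrix()/' h.py
cat > fit.py <<'E'
from h import *
from scipy.optimize import least_squares
ob=[];
for c in("top","scene"):
    im=cams.get_image(c);save(im,c+"1")
    for t in("plunger","green_marker","red_marker","gauge","punch","driver","rivet_carton","disc_0"):
        bs=cams.cut_out(c,t)
        if not bs: print(c,t,"none");continue
        b=bs[0]; r=b["rect"]; z={"plunger":102,"green_marker":40,"red_marker":40}.get(t,50)
        print(c,t,round(b["p"],2),np.round(r,1).tolist(),np.round(at(im,r[:2],z)).tolist())
        if t in("green_marker","red_marker"):
            m=b["pixels"];ob.append((im,t,r))
        if t=="plunger": ob.append((im,t,r))
def pts(t,s):
    if t=="plunger":
        a=np.linspace(0,2*np.pi,40); return [(88+19*np.cos(x),19*np.sin(x),z) for x in a for z in(102,92)]
    y=s*114*(1 if t[0]=="g" else -1)
    return [(-35+dx,y+dy,z) for dx in(-23,23) for dy in(-4,4) for z in((6,40))]
def res(p,s):
    c,n=np.cos(p[2]),np.sin(p[2]);o=[]
    for im,t,r in ob:
        q=np.array([proj(im,(p[0]+c*x-n*y,p[1]+n*x+c*y,z)) for x,y,z in pts(t,s)])
        e=(q.min(0)+q.max(0))/2-r[:2]
        o+=list(e)
    return np.array(o)
for s in(1,-1):
    f=min((least_squares(res,(450,-50,a),args=(s,),x_scale=(100,100,1),loss="soft_l1") for a in(-1.5,-.5,.5,1.5)),key=lambda f:f.cost)
    print(s,f.x,np.degrees(f.x[2]),f.cost,np.round(res(f.x,s),1).tolist())
E
python3 fit.py; python3 -c "
from h import *
o=ctrl.get_obs();print(o['t'],o['ee_pos'],R.from_rotvec(o['orientation']).as_matrix().round(3).tolist())"
```

```text
top plunger 0.68 [265.2, 190.6, 14.7, 19.1] [585.0, -325.0, 102.0]
top green_marker 0.62 [295.4, 272.1, 9.9, 21.6] [416.0, -371.0, 40.0]
top red_marker 0.57 [195.3, 230.9, 11.4, 21.0] [528.0, -168.0, 40.0]
top gauge 0.74 [218.0, 182.6, 23.8, 17.1] [626.0, -228.0, 50.0]
top punch 0.58 [308.4, 210.7, 21.3, 18.5] [542.0, -415.0, 50.0]
top driver 0.68 [343.8, 202.4, 69.9, 69.2] [551.0, -495.0, 50.0]
top rivet_carton 0.98 [175.2, 129.8, 61.2, 50.4] [760.0, -144.0, 50.0]
top disc_0 0.73 [255.0, 224.9, 18.6, 18.0] [525.0, -297.0, 50.0]
scene plunger 0.55 [250.5, 211.2, 15.8, 23.3] [577.0, -338.0, 102.0]
scene green_marker 0.81 [186.0, 280.5, 27.6, 10.8] [414.0, -381.0, 40.0]
scene red_marker 0.78 [195.7, 194.2, 20.0, 5.7] [522.0, -184.0, 40.0]
scene gauge 0.79 [249.1, 192.2, 16.3, 23.4] [623.0, -246.0, 50.0]
scene punch 0.83 [258.2, 273.0, 20.1, 26.2] [536.0, -439.0, 50.0]
scene driver 0.9 [290.2, 307.1, 114.4, 45.9] [550.0, -529.0, 50.0]
scene rivet_carton 0.74 [280.3, 149.3, 53.2, 49.0] [755.0, -159.0, 50.0]
scene disc_0 none
1 [ 443.59267637 -254.5923598     2.63624332] 151.0456160137406 283.18813730764833 [-43.7, 114.8, -0.8, -1.1, 2.3, -0.1, -123.9, 0.2, 1.4, 0.1, 1.3, 0.5]
-1 [ 5.03830318e+02 -2.86296212e+02 -5.03337003e-01] -28.8390859547154 6.389501883946153 [2.1, 2.4, -1.7, -0.6, 1.3, 0.6, -0.4, -1.8, 0.6, -0.5, 0.4, 0.1]
1.0 [147.20082137 607.40270435 222.6700494 ] [[-0.972, 0.236, 0.0], [0.236, 0.972, -0.0], [-0.0, 0.0, -1.0]]
```

View pics/scene1.png

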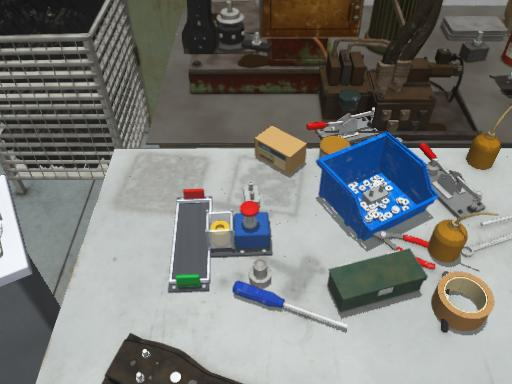

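The scene view shows the green marker at (187,281), the red at (194,194) and the plunger at (250,211). The fit is consistent with green on the -y side. Before sweeping across, I'll check where the left-hand furniture lies relative to the path.

```bash
cat > a.py <<'E'
from h import *
o=[]
for c in("top","scene"):
    im=cams.get_image(c);g=cv2.cvtColor(im["image"],cv2.COLOR_RGB2BGR)
    for z,col in((0,(0,255,255)),(222,(255,0,255))):
        for a in np.radians(np.arange(76,-31,-8)):
            P=(640*np.cos(a),640*np.sin(a),z);q=proj(im,P)
            if abs(q).max()<2000: cv2.circle(g,tuple(int(v) for v in q),3,col,-1)
    o.append(g[:, :400])
    print(c,np.round(im["xyz"]))
    for px in([(80,295),(230,0),(150,150),(20,20),(110,70)] if c=="top" else [(110,150),(500,150),(190,90),(145,180),(20,200),(70,10)]):
        print(px,[np.round(at(im,px,z)[:2]).tolist() for z in(0,200)])
w=cams.get_image("wrist");g=cv2.cvtColor(w["image"],cv2.COLOR_RGB2BGR)
cv2.imwrite("pics/a.png",np.hstack(o)); print(w["mount"])
E
python3 a.py
```

```text
top [ 387. -265.  994.]
(80, 295) [[418.0, 106.0], [412.0, 31.0]]
(230, 0) [[1124.0, -304.0], [976.0, -296.0]]
(150, 150) [[736.0, -74.0], [666.0, -113.0]]
(20, 20) [[1146.0, 259.0], [993.0, 154.0]]
(110, 70) [[959.0, 15.0], [844.0, -41.0]]
scene [ 298. -872.  778.]
(110, 150) [[407.0, 109.0], [379.0, -144.0]]
(500, 150) [[1267.0, -390.0], [1018.0, -514.0]]
(190, 90) [[696.0, 254.0], [594.0, -35.0]]
(145, 180) [[448.0, -43.0], [409.0, -256.0]]
(20, 200) [[168.0, 42.0], [202.0, -193.0]]
(70, 10) [[517.0, 999.0], [460.0, 518.0]]
[[-3.91536095e-04 -9.58659307e-01 -2.84556111e-01  7.74645658e+01]
 [ 9.99999886e-01 -2.97265345e-04 -3.74477499e-04  8.42256534e-01]
 [ 2.74407669e-04 -2.84556225e-01  9.58659314e-01 -1.63122372e+02]
 [ 0.00000000e+00  0.00000000e+00  0.00000000e+00  1.00000000e+00]]
```

View pics/a.png

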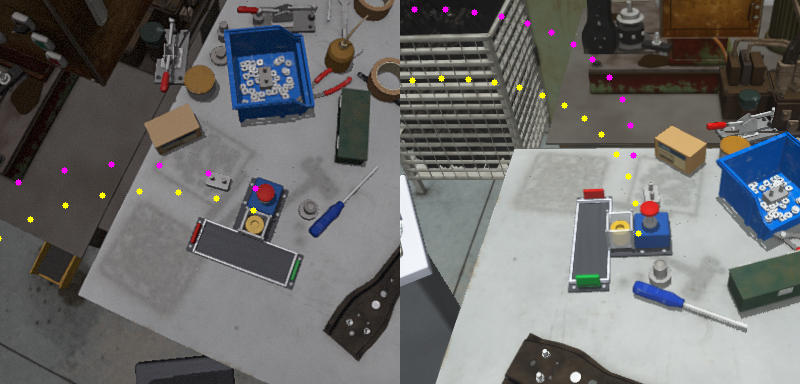

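The arc looks clear. The furniture is low and more than 1 m away, so I'll sweep the arm clockwise with the fingers shut.

Request:
{"fn": "move_arm", "kwargs": {"steps": [[[-1,0,0],0.45,1],[[-1,0,0],0.45,1],[[-1,0,0],0.45,1],[[-1,0,0],0.45,1],[[-1,0,0],0.45,1],[[-1,0,0],0.45,1],[[-1,0,0],0.45,1],[[-1,0,0],0.45,1],[[-1,0,0],0.45,1],[[-1,0,0],0.45,1],[[-1,0,0],0.45,1],[[-1,0,0],0.45,1],[[-1,0,0],0.45,1],[[-1,0,0],0.45,1],[[-1,0,0],0.45,1],[[-1,0,0],0.45,1],[[-1,0,0],0.45,1],[[-1,0,0],0.45,1],[[-1,0,0],0.45,1],[[-1,0,0],0.45,1]]}}

```text
t: 2.82
ee_pos: [547.1, 327.0, 222.7]
orientation: [1.541, 2.738, 0.0]
ft_force: [-0.1, -0.2, 0.1]
width: 0.2
grasp_force: 0.0
```

Request:
{"fn": "move_arm", "kwargs": {"steps": [[[-1,0,0],0.45,1],[[-1,0,0],0.45,1],[[-1,0,0],0.45,1],[[-1,0,0],0.45,1],[[-1,0,0],0.45,1],[[-1,0,0],0.45,1],[[-1,0,0],0.45,1],[[-1,0,0],0.45,1],[[-1,0,0],0.45,1],[[-1,0,0],0.45,1],[[-1,0,0],0.45,1],[[-1,0,0],0.45,1],[[-1,0,0],0.45,1],[[-1,0,0],0.45,1],[[-1,0,0],0.45,1],[[-1,0,0],0.45,1],[[-1,0,0],0.45,1]]}}

```text
t: 4.23
ee_pos: [642.9, -79.2, 222.6]
orientation: [2.353, 2.082, 0.0]
ft_force: [0.3, -0.1, 0.7]
width: 0.7
grasp_force: 0.0
```

Request:
{"fn": "move_arm", "kwargs": {"steps": [[[-1,0,0],0.45,1],[[-1,0,0],0.45,1],[[-1,0,0],0.45,1],[[-1,0,0],0.45,1],[[-1,0,0],0.45,1],[[-1,0,0],0.45,1],[[-0.5,0,0],0.45,1],[[0,0,0],0,1],[[0,0,0],0,1]]}}

```text
t: 4.98
ee_pos: [606.1, -235.8, 222.6]
orientation: [-2.614, -1.741, -0.0]
ft_force: [0.5, 0.2, -0.3]
width: 0.4
grasp_force: 0.0
```

```bash
cat > w.py <<'E'
from h import *
def wrist():
    o=ctrl.get_obs();im=cams.get_image("wrist");M=np.array(im["mount"])
    T=R.from_rotvec(o["orientation"]).as_matrix()
    im["xyz"]=o["ee_pos"]+T@M[:3,3];im["rotation"]=R.from_matrix(T@M[:3,:3]).as_rotvec();return o,im
E
python3 - <<'E'
from w import *
from fit import ob,res,pts
import fit
o,im=wrist();save(im,"w1");print(o["t"],o["ee_pos"],R.from_rotvec(o["orientation"]).as_matrix().round(3).tolist())
for t,z in(("plunger",102),("green_marker",40),("red_marker",40),("gauge",40),("punch",52),("disc_0",42)):
    for b in cams.cut_out("wrist",t)[:1]:
        r=b["rect"];print(t,round(b["p"],2),np.round(r,1).tolist(),np.round(at(im,r[:2],z),1).tolist())
E
```

```text
top plunger 0.8 [265.8, 191.1, 18.5, 14.5] [584.0, -326.0, 102.0]
top green_marker 0.49 [294.7, 270.5, 9.6, 17.3] [420.0, -370.0, 40.0]
top red_marker none
top gauge none
top punch none
top driver 0.86 [344.9, 200.7, 67.1, 71.4] [555.0, -498.0, 50.0]
top rivet_carton 0.86 [170.0, 135.5, 32.6, 29.8] [748.0, -131.0, 50.0]
top disc_0 0.81 [254.5, 225.1, 19.7, 17.6] [524.0, -296.0, 50.0]
scene plunger 0.6 [250.7, 210.7, 21.8, 21.8] [578.0, -337.0, 102.0]
scene green_marker 0.57 [186.2, 281.0, 28.1, 9.7] [414.0, -382.0, 40.0]
scene red_marker 0.76 [196.8, 194.1, 22.2, 9.3] [524.0, -185.0, 40.0]
scene gauge 0.8 [249.0, 193.4, 16.8, 21.6] [621.0, -250.0, 50.0]
scene punch 0.24 [188.8, 282.5, 27.5, 9.2] [415.0, -394.0, 50.0]
scene driver 0.77 [290.1, 305.6, 113.2, 47.4] [551.0, -526.0, 50.0]
scene rivet_carton 0.63 [279.6, 150.9, 55.3, 47.9] [751.0, -163.0, 50.0]
scene disc_0 0.69 [217.7, 224.9, 21.3, 9.7] [522.0, -296.0, 50.0]
1 [ 534.91163911 -400.6881163     1.01748446] 58.29756522446279 202.81122155878398 [0.1, 1.9, -0.3, 0.3, -1.2, -2.4, 1.3, -0.6, 110.5, 90.0]
-1 [ 5.04823803e+02 -2.87544049e+02 -5.01464601e-01] -28.73180523877712 3.4508931006926113 [2.0, 1.3, -0.4, 0.4, 0.2, -1.2, 1.2, -0.7, -0.2, 0.4]
5.8833 [ 606.09375916 -235.85790195  222.66966367] [[0.385, 0.923, -0.0], [0.923, -0.385, 0.0], [0.0, -0.0, -1.0]]
red_marker 0.72 [214.9, 245.0, 34.5, 18.4] [526.3, -301.1, 40.0]
gauge 0.68 [275.7, 150.9, 26.8, 49.8] [637.4, -222.4, 40.0]
disc_0 0.59 [216.8, 244.1, 29.8, 23.3] [529.6, -300.1, 42.0]
```

View pics/w1.png

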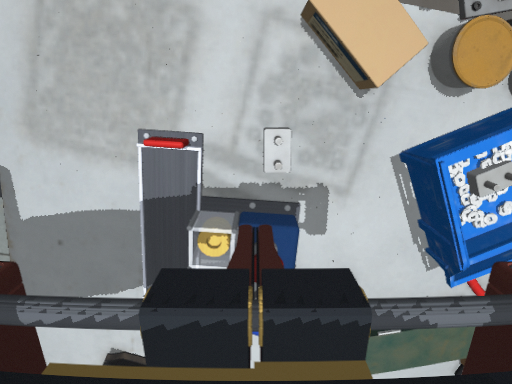

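The wrist view shows the red marker at (165,142), the magazine disc at (213,241) and the gauge at (277,152). These agree with the fit to about 2 mm, so I'll move over the plunger and down to just above it.

Request:
{"fn": "move_arm", "kwargs": {"steps": [[[-1,0.2,0],0,1],[[-1,0.2,0],0,1],[[-1,0.2,0],0,1],[[-0.8,0,0],0,1],[[0,0,0.6],0.6,1],[[0,0,1],0.6,1],[[0,0,1],0,1],[[0,0,1],0,1],[[0,0,0.8],0,1],[[0,0,0],0,1],[[0,0,0],0,1]]}}

```text
t: 7.15
ee_pos: [582.8, -328.9, 111.8]
orientation: [-2.7, -1.602, 0.002]
ft_force: [-0.3, -0.0, 0.3]
width: 0.6
grasp_force: 0.0
```

Request:
{"fn": "move_arm", "kwargs": {"steps": [[[0,0,0.3],0,1],[[0,0,0.2],0,1],[[0,0,0.2],0,1],[[0,0,0.2],0,1],[[0,0,0.1],0,1]]}}

```text
t: 7.57
ee_pos: [584.7, -330.0, 89.7]
orientation: [2.699, 1.602, 0.003]
ft_force: [-0.8, 1.1, 10.3]
width: 0.5
grasp_force: 5.2
```

Request:
{"fn": "move_arm", "kwargs": {"steps": [[[0,0,0.15],0,1],[[0,0,0.1],0,1],[[0,0,0.1],0,1],[[0,0,0.05],0,1],[[0,0,0],0,1],[[0,0,0],0,1]]}}

```text
t: 8.07
ee_pos: [584.8, -330.0, 80.1]
orientation: [2.699, 1.602, 0.003]
ft_force: [-1.0, 1.0, 9.3]
width: 0.3
grasp_force: 4.4
```

Request:
{"fn": "move_arm", "kwargs": {"steps": [[[0,0,0.1],0,1],[[0,0,0.1],0,1],[[0,0,0.05],0,1],[[0,0,0],0,1],[[0,0,0],0,1]]}}

```text
t: 8.48
ee_pos: [584.9, -330.1, 76.3]
orientation: [2.698, 1.602, 0.003]
ft_force: [-7.3, 4.6, 26.5]
width: 0.4
grasp_force: 13.1
```

Request:
{"fn": "move_arm", "kwargs": {"steps": [[[0,0,0.05],0,1],[[0,0,0],0,1],[[0,0,0],0,1]]}}

```text
t: 8.73
ee_pos: [585.0, -330.2, 76.2]
orientation: [2.698, 1.601, 0.003]
ft_force: [-9.7, 5.8, 33.9]
width: 0.5
grasp_force: 17.2
```

That is the hard stop: z stays at 76 while the force climbs. I'll release and retreat towards the red side of the tray.

Request:
{"fn": "move_arm", "kwargs": {"steps": [[[0,0,-0.3],0,1],[[0,0,-0.4],0,1],[[0,0,-0.5],0,1],[[0,0,-0.8],0,1],[[0,0,-1],0,1],[[0,0,-1],0,1],[[1,-1,0],0,1],[[1,-1,0],0,1],[[1,-1,0],0,1],[[0.5,-1,0],0,1],[[0,-0.7,0],0,1],[[0,0,0],0,0.75],[[0,0,0],0,0.75]]}}

```text
t: 9.82
ee_pos: [522.4, -195.9, 171.1]
orientation: [2.7, 1.604, 0.001]
ft_force: [1.2, -0.1, -0.1]
width: 10.2
grasp_force: 0.0
```

```bash
cat > d.py <<'E'
from w import *
c0=np.array([504.8,-287.5]);a=-0.5015
def fr(p): d=np.array(p[:2])-c0;c,s=np.cos(a),np.sin(a);return np.round([c*d[0]+s*d[1],-s*d[0]+c*d[1]],1).tolist()
def look(n):
    o,im=wrist();print(o["t"],"tcp",fr(o["ee_pos"]),np.round(o["ee_pos"],1),"w",o["width"]);cs={"wrist":im}
    for c in("top","scene"): cs[c]=cams.get_image(c)
    save(im,"w"+n);save(cs["top"],"t"+n)
    for c in cs:
        for b in cams.boxes_of(c,"disc_0")[:3]:
            print(c,round(b["p"],2),np.round(b["rect"],1).tolist(),"z18",fr(at(cs[c],b["rect"][:2],18 if c!="scene" else 14)),"z42",fr(at(cs[c],b["rect"][:2],42)))
        for b in cams.boxes_of(c,"green_marker")[:1]: print(c,"green",fr(at(cs[c],b["rect"][:2],40)))
E
python3 -c "
from d import *
look('2')"
```

```text
9.8167 tcp [-28.6, 88.7] [ 522.4 -195.9  171.1] w 10.247645484733612
wrist 0.97 [305.1, 261.8, 28.1, 13.9] z18 [29.5, -8.7] z42 [25.1, 4.7]
wrist 0.9 [255.6, 251.2, 18.1, 34.3] z18 [-27.0, 4.8] z42 [-27.1, 17.1]
wrist green [-29.8, -104.5]
top 0.84 [248.3, 247.4, 18.1, 15.3] z18 [-24.7, -2.9] z42 [-26.9, -3.7]
top 0.48 [253.9, 227.6, 18.5, 20.4] z18 [20.4, 2.2] z42 [17.1, 1.2]
scene 0.59 [195.3, 238.2, 21.8, 14.5] z18 [-29.8, -4.0] z42 [-25.1, -26.3]
scene 0.39 [218.3, 226.1, 16.2, 9.5] z18 [16.9, 28.1] z42 [19.9, 4.6]
scene green [24.0, -44.3]
```

View pics/w2.png

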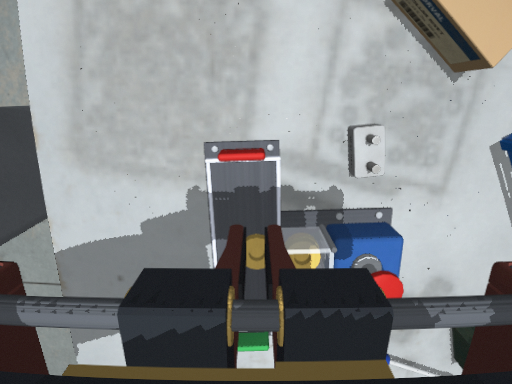

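The wrist view shows one disc on the tray at (257,250), about feeder (-26,0). The others are still in the magazine at (305,255), and the plunger at (387,286) is up again. I'll lower slightly open fingertips behind the disc, on its red-marker side.

Request:
{"fn": "move_arm", "kwargs": {"steps": [[[-1,-0.1,0],0,0.82],[[-0.2,0,1],0,0.82],[[0,0,1],0,0.82],[[0,0,1],0,0.82],[[0,0,1],0,0.82],[[0,0,1],0,0.82],[[0,0,0.7],0,0.82],[[0,0,0.4],0,0.82],[[0,0,0.3],0,0.82],[[0,0,0],0,0.82],[[0,0,0],0,0.82]]}}

```text
t: 11.18
ee_pos: [506.0, -221.5, 10.5]
orientation: [2.701, 1.603, 0.0]
ft_force: [0.0, -1.9, 1.0]
width: 15.8
grasp_force: 0.0
```

```bash
python3 -c "
from d import *
o=ctrl.get_obs();print(o['t'],fr(o['ee_pos']),o['ee_pos'],o['width'],o['ft_force'],np.degrees(np.arctan2(*R.from_rotvec(o['orientation']).as_matrix()[[1,0],1])))"
```

```text
11.1833 [-30.7, 58.5] [ 505.96571047 -221.45676706   10.50458049] 15.821705694977883 [ 0.02650165 -1.92002117  1.01357752] -28.62714527673475
```

Request:
{"fn": "move_arm", "kwargs": {"steps": [[[-0.3,0,0],0,0.82],[[-0.3,0,0],0,0.82],[[-0.2,0,0],0,0.82],[[-0.2,0,0],0,0.82],[[-0.2,0,0],0,0.82],[[-0.2,0,0],0,0.82],[[-0.2,0,0],0,0.82],[[-0.2,0,0],0,0.82],[[-0.2,0,0],0,0.82],[[-0.2,0,0],0,0.82],[[-0.2,0,0],0,0.82],[[-0.2,0,0],0,0.82],[[-0.2,0,0],0,0.82],[[-0.2,0,0],0,0.82],[[-0.2,0,0],0,0.82],[[-0.2,0,0],0,0.82],[[-0.2,0,0],0,0.82],[[-0.2,0,0],0,0.82],[[-0.2,0,0],0,0.82],[[-0.2,0,0],0,0.82]]}}

```text
t: 12.85
ee_pos: [455.0, -313.9, 10.2]
orientation: [-2.702, -1.603, 0.0]
ft_force: [-0.2, 0.3, 0.1]
width: 15.8
grasp_force: 0.2
```

Request:
{"fn": "move_arm", "kwargs": {"steps": [[[-0.1,0,0],0,0.82],[[-0.1,0,0],0,0.82],[[-0.08,0,0],0,0.82],[[0,0,0],0,0.82],[[0,0,0],0,0.82]]}}

```text
t: 13.27
ee_pos: [452.0, -319.6, 10.2]
orientation: [2.702, 1.603, -0.0]
ft_force: [-0.2, -0.1, 0.0]
width: 15.9
grasp_force: 0.0
```

```bash
python3 -c "
from d import *
look('3')"
```

```text
13.2667 tcp [-30.9, -53.6] [ 452.  -319.6   10.2] w 15.854095859863804
wrist 0.87 [379.8, 147.8, 71.1, 83.4] z18 [32.5, 2.9] z42 [22.7, 6.4]
wrist 0.75 [254.8, 278.5, 31.8, 43.3] z18 [-30.6, -71.9] z42 [-30.6, -56.9]
wrist green [-30.3, -101.6]
scene 0.56 [190.9, 267.9, 23.1, 10.2] z18 [-32.7, -78.9] z42 [-27.8, -98.4]
scene green [-35.5, -127.6]
```

View pics/t3.png

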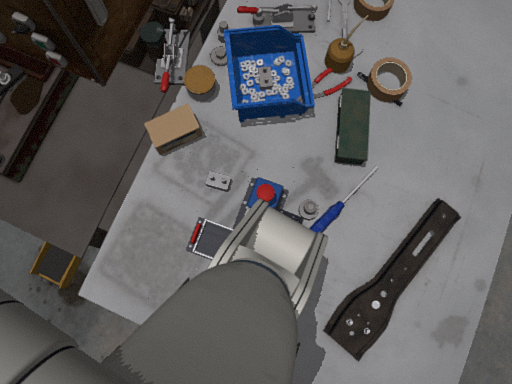

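In the top view the arm hides the green end of the tray, while the red end (195,232) and the bystanders haven't moved. I'll creep forward until contact with the stop shows in the force.

Request:
{"fn": "move_arm", "kwargs": {"steps": [[[-0.04,0,0],0,0.82],[[-0.04,0,0],0,0.82],[[-0.04,0,0],0,0.82],[[0,0,0],0,0.82],[[0,0,0],0,0.82]]}}

```text
t: 14.13
ee_pos: [450.8, -321.4, 10.1]
orientation: [-2.701, -1.602, -0.001]
ft_force: [3.3, 5.7, 0.3]
width: 15.8
grasp_force: 2.8
```

Request:
{"fn": "move_arm", "kwargs": {"steps": [[[-0.04,0,0],0,0.82],[[-0.04,0,0],0,0.82],[[0,0,0],0,0.82],[[0,0,0],0,0.82]]}}

```text
t: 14.47
ee_pos: [450.4, -321.9, 10.2]
orientation: [-2.701, -1.601, -0.003]
ft_force: [9.0, 13.4, 1.4]
width: 15.8
grasp_force: 7.2
```

The force opposes the push firmly, 16 N along the lane, with the TCP at the expected position. I'll back off, lift and check.

Request:
{"fn": "move_arm", "kwargs": {"steps": [[[0.1,0,0],0,0.82],[[0.1,0,0],0,0.82],[[0.2,0,0],0,0.82],[[0.5,0,0],0,0.82],[[0.5,0,0],0,0.82],[[0,0,-1],0,0.82],[[0,0,-1],0,0.82],[[0,0,-1],0,0.82],[[0,0,-1],0,0.82],[[0,0,-1],0,0.82],[[0,0,-1],0,0.82],[[1,0,-1],0,0.82],[[1,0,-0.5],0,0.82],[[1,0,0],0,0.82],[[1,0,0],0,0.82],[[1,0,0],0,0.82],[[1,0,0],0,0.82],[[1,0,0],0,0.82],[[0,0,0],0,0.82],[[0,0,0],0,0.82]]}}

```text
t: 16.13
ee_pos: [550.5, -137.9, 197.5]
orientation: [-2.699, -1.607, 0.001]
ft_force: [-0.3, -0.0, 0.0]
width: 15.8
grasp_force: 0.0
```

Run:
```python
from d import *
look('4')
g=np.hstack([cv2.resize(cams_i[r0:r0+100,c0_:c0_+130],None,fx=3,fy=3,interpolation=cv2.INTER_CUBIC) for cams_i,r0,c0_ in((cams.get_image("top")["image"],195,190),(cams.get_image("scene")["image"],195,150))])
cv2.imwrite("pics/c4.png",g[:,:,::-1])
```

```text
16.1333 tcp [-31.9, 153.1] [ 550.5 -137.9  197.5] w 15.816530299899608
wrist 0.64 [254.6, 342.0, 29.0, 22.4] z18 [-30.9, -82.7] z42 [-30.9, -60.6]
wrist green [-33.9, -96.4]
top 0.79 [282.6, 263.2, 19.2, 18.1] z18 [-28.4, -84.9] z42 [-30.5, -83.7]
top 0.51 [254.0, 227.4, 16.2, 21.1] z18 [20.9, 2.1] z42 [17.6, 1.2]
top green [-37.1, -117.0]
scene 0.79 [191.1, 268.5, 18.5, 8.8] z18 [-32.2, -80.3] z42 [-27.3, -99.8]
scene 0.69 [281.6, 151.9, 52.2, 51.9] z18 [163.6, 265.2] z42 [161.2, 233.0]
scene green [-30.6, -127.9]
```

View pics/c4.png

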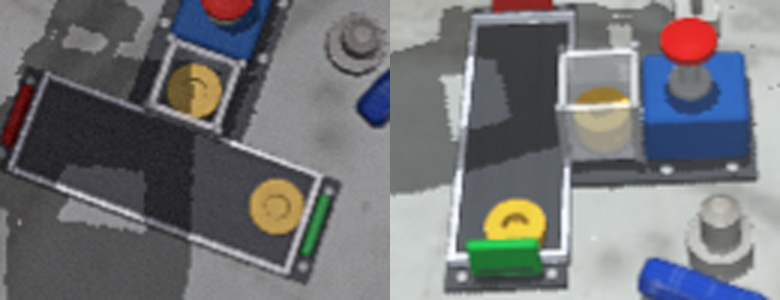

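The crop shows the disc lying flat at the green end stop (275,205 in the left half). It measures y = -84.9 mm, and contact is at -85 mm. Two discs are still in the magazine, the plunger is up, and the arm is clear.

```bash
python3 -c "
from workcell import ctrl
print(ctrl.close_job())"
```

```text
the job is handed in; nothing more can be done
None
```

I pressed the plunger once and pushed the single ejected disc flat against the green-marker end stop. The other two discs are still in the magazine, and the job is handed in, but its result was not reported back.

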